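Clear the patch feeder and seat a bronze patch disc

TASK

A steel offcut has jammed across the gate of the patch feeder on the bronze sheet: lift it out and put it in the scrap tray. The feeder then pushes one disc out onto the sheet; slide that disc along the sheet, without lifting it off, until it drops flat into the larger round pocket, and let go. Keep the next disc in the feeder and leave the tin and the nut alone.

Things in the scene. Friction and masses are not known exactly. Their poses are not given: they have to be found in the camera images.
- sheet: Bronze sheet 310 (x) x 420 (y) x 12 mm, fixed, lying on two timber bearers on the table. Origin: centre of its underside at table height; z up; its flat top face is 40 mm above the origin. Two shallow round recesses are cut in its top: the pocket and a smaller one.
- pocket (a point): Centre of the mouth of the larger, 43 mm wide, 4 mm deep round pocket in the sheet's top, at the height of the top face. The 40 mm disc belongs in it and then stands 4 mm proud. 1 mm chamfer at the rim. Fixed in the sheet at (25, -120) mm of the sheet's frame.
- recess (a point): Centre of the mouth of the smaller, 28 mm wide, 4 mm deep recess in the sheet's top, not used: the disc is too big for it.
- chute: The feeder: two fixed steel rails on the sheet, 20 mm high, 10 thick, 43 apart inside, holding two flat discs in line. Feeds along its -y. Origin: on the sheet midway between the rails, z up. Gate: slots through both rails, y = 0 to -13 mm. A 4 mm hold-down strap bridges the rails over the discs at y = 1 to 11 mm, 9.5 mm above the sheet. 30 mm high end plate at y = 104, tube to y = 160 mm.
- mouth (a point): Midway between the short rail ends beyond the gate (y = -13 to -21 mm of the feeder) at the open end of the feeder, on the sheet's top.
- follower (a joint): Black spring pusher behind the discs, in m: 0 = pulled back (the start), 0.0645 = fully advanced, its stop. Pushes with 3 to 5 N. With the gate cleared it advances in about a second: the front disc then stands just outside the rail ends, its centre about 43 mm from the feeder's origin along -y, touching the next disc, whose front edge is at the mouth.
- offcut: Steel flat-bar offcut 62 (x) x 10 (y) x 45 mm (z), about 0.2 kg, standing on edge on the sheet across the feeder, caught in the gate slots and pressed against their far side by the spring, so it drags (up to about 10 N) when pulled up. It sticks up 25 mm above the rails. Origin: centre of its underside, z up.
- disc: Front bronze disc, 40 mm diameter, 8 mm thick, about 85 g, lying flat on the sheet between the rails right behind the offcut. Origin: centre of its underside, z up.
- spare_disc: Next, identical disc, behind the front one in the feeder. It must stay between the rails. Origin: centre of its underside.
- scrap_tray: Low open steel tray 120 x 120 mm, 28 mm high, walls and floor 4 mm, fixed on the table to one side of the sheet or the other. Origin: centre of its underside, z up.
- tin: Closed aluminium tin, 74 mm diameter, 85 mm high, standing on the side of the sheet where the tray is not. Leave it. Origin: centre of its underside.
- nut: Loose steel hex nut, 34 mm across, 16 mm high, lying on the sheet in its near right corner. Leave it. Origin: centre of its underside.

How it is judged:
By the outcome, as a careful person would: the job done as asked, in the order asked, and still so for the second after the job is handed in, with the robot touching nothing.
It also fails if it takes over 64 s, if anything falls off the work surface, if the arm or the gripper's body presses on something with over 40 N, if the wrist force passes 120 N, or if a joint passes its speed limit or range.

ROBOT

A 6-joint arm with a two-finger parallel gripper is mounted at the origin on the work surface. World frame = base frame: x ahead of the robot, y to its left, z up, the work surface at z = 0. Lengths are in m, angles in degrees, forces in N, time in s.
With the tool pointing down it reaches from about 0.25 to 0.725 m from the base axis. Payload 9.7 kg.
Tool frame: the origin (TCP) lies at the very end of the fingers, on their centre line; the grasp point (between the pads) lies 19 mm behind it; z points along the fingers, y is the line along which they close (so a half turn about z gives the same grasp; the last joint's range is limited). The gripper opens to 85 mm and grips with 20 to 120 N. Pads are 22 mm wide; open, the fingers measure 114 mm over their backs; the gripper's body (76 mm by 85 mm) begins 54 mm behind the grasp point. The pads swing forward as they close: fully open they stand 13 mm farther back than shut.
Start: joints at [0, 4.979, 10.078, 95.1, 0, 90], TCP at [0.55, -0, 0.231] pointing down, gripper open.
Joint ranges: [-179.16, 179.16], [-48.56, 103.87], [-65.8, 70.77], [-126.05, 130.52], [-82.76, 87.17], [-180, 180]. Speed limits (degrees/s): [127.2, 127.2, 147.25, 180, 180, 180].

INTERFACE

Orientations are given as [roll, pitch, yaw] about the fixed x, y, z axes, in that order (R = Rz(yaw) Ry(pitch) Rx(roll)).
In Python, from workcell import telemetry, optics, workorder gives the robot as it stands.
- The arm moves only by the shell command python3 -m handwheel 'ROWS' [FORCE]. ROWS is JSON, a list of rows, each an object of numbers: "tx", "ty", "tz": the shift along the tool's x, y, z in m; "ax", "ay", "az": the turn, a rotation vector about the tool's x, y, z in degrees; "jaw": the gripper command: -1 is shut, 1 is fully open, values between are in proportion. A call has exactly 10 rows; each row shifts and turns the commanded pose from where the row before left it, along the tool's axes as they then stand; what a row does not reach is not made up. A row lasts 1/8 s, in which the tool goes at most 62.5 mm and 10.7 degrees, less where a joint would pass 70% of its speed; a pose out of reach is approached as far as the arm can. A call is refused whole if a number of a shift passes 0.0625 or a number of a turn 10.7, either way. A call with a gripper value outside its range is refused whole. The fingers move at their own pace and stop on an object; FORCE is the grip in N (left out, the last holds). Time passes only in rows, so rows that do not move let the fingers close, or fill a call up. It gives the time, the measured TCP pose, the force, the opening and the grip force at its end, in the units of the state.
- telemetry.get_obs(): the state, without advancing time (a new reading comes with each control period).
- optics.camera(name): name is "scene" or "side" or "wrist"; returns a dict with "color" (384x512x3 uint8, red, green, blue), "K" (3x3 intrinsics, pixels), "k1" (the pictures are not rectified: a ray, as slopes to the right and down, at radius r is drawn at 1 + k1 r^2 times it, then the intrinsics apply), "extrinsics" (4x4, takes a point from camera to world coordinates); the wrist camera has in their place "mount" (4x4, takes a point from camera to tool coordinates, whose origin is the TCP and whose axes are the flange's). Camera axes: x right, y down, z forward; pixel columns grow to the right and rows downward; lengths in m; the calibration is good to about 2 mm. A picture is of the moment at which its call begins: read the wrist's pose just before it. There is no depth.
- workorder.job_done(): hands the job in; it is judged then, once.
The state is a dict: "time": time; "q": joint angles; "qd": joint speeds; "joint_efforts": joint torques, N m; "ee_pos": TCP position; "tcp_rot": TCP orientation; "wrist_force": force on the tool from outside, world axes, zero at the start; "torque": the same for the moment, N m; "opening": finger opening in m; "grasp_force": force on a finger pad.
Only numpy, scipy, OpenCV 4.12 (cv2) and the standard library are available. Lean on these libraries where they do the work, as an engineer would, in place of code of your own. Each camera call takes 0.05 s, during which the arm holds its last target. There are 200 camera calls.

## Working session

There is one attempt and no reset: what is moved stays moved. The work goes in short steps, Python scripts to look and compute and a shell command to move; the robot and the scene stay as the last step left them, time stands still between calls to the robot, and variables do not carry over. Pictures are saved under pics/ and viewed, at most 10 in all, crops included, and the job is handed in when it is done.

```bash
mkdir -p pics; cat > h.py <<'E'
import numpy as np,cv2
from scipy.spatial.transform import Rotation as R
from workcell import telemetry,optics,workorder
def snap(n,f):
    o=telemetry.get_obs(); c=optics.camera(n); cv2.imwrite('pics/'+f,c['color'][:,:,::-1].copy())
    if n=='wrist':
        T=np.eye(4);T[:3,:3]=R.from_euler('xyz',o['tcp_rot'],degrees=True).as_matrix();T[:3,3]=o['ee_pos'];E=T@np.array(c['mount'])
    else:E=np.array(c['extrinsics'])
    np.savez('pics/'+f+'.npz',K=c['K'],k1=c['k1'],E=E)
    return c
def cal(f):
    d=np.load('pics/'+f+'.npz');return d['K'],np.array([float(d['k1']),0,0,0]),d['E']
def onplane(f,uv,z):
    K,D,E=cal(f);p=cv2.undistortPoints(np.array(uv,float).reshape(-1,1,2),K,D)[:,0]
    r=np.c_[p,np.ones(len(p))]@E[:3,:3].T
    return E[:3,3]+r*((z-E[2,3])/r[:,2])[:,None]
def proj(f,P):
    K,D,E=cal(f);I=np.linalg.inv(E)
    return cv2.projectPoints(np.array(P,float).reshape(-1,1,3),cv2.Rodrigues(I[:3,:3])[0],I[:3,3],K,D)[0][:,0]
E
python3 - <<'E'
from h import *
for n in ['scene','side','wrist']: snap(n,n+'0.png')
im=[cv2.imread(f'pics/{n}0.png') for n in ['scene','side','wrist']]
print(telemetry.get_obs())
for n in ['scene','side','wrist']: print(cal(n+'0.png')[2].round(3))
E
```

```text
{'time': 0.15, 'q': array([-4.40561652e-04,  5.00473299e+00,  1.00452953e+01,  9.50993680e+01,
       -5.38785728e-04,  9.00003605e+01]), 'qd': array([ 0.04302836, -0.04753197,  0.18065482,  0.07583805,  0.02079333,
       -0.01672164]), 'joint_efforts': array([-3.04631758e-03, -5.20762289e+01,  4.65044117e+01,  1.38444663e-02,
       -2.16874664e-04, -1.82086734e-05]), 'ee_pos': array([ 5.49829973e-01, -6.90780258e-06,  2.30741258e-01]), 'tcp_rot': array([-1.79941194e+02,  5.39155440e-04,  8.99991995e+01]), 'wrist_force': array([ 0.0575399 , -0.53045327,  0.08910432]), 'torque': array([0.04330794, 0.03286453, 0.00547984]), 'grasp_force': 0.0, 'opening': 0.08516927141651069}
[[ 0.735  0.545 -0.404  0.925]
 [ 0.678 -0.6    0.424 -0.403]
 [-0.012 -0.585 -0.811  0.85 ]
 [ 0.     0.     0.     1.   ]]
[[-0.972 -0.171  0.163  0.334]
 [-0.236  0.683 -0.691  0.845]
 [ 0.007 -0.71  -0.704  0.919]
 [ 0.     0.     0.     1.   ]]
[[ 1.     0.    -0.001  0.55 ]
 [ 0.    -0.959 -0.283  0.07 ]
 [-0.001  0.283 -0.959  0.372]
 [ 0.     0.     0.     1.   ]]
```

View pics/scene0.png

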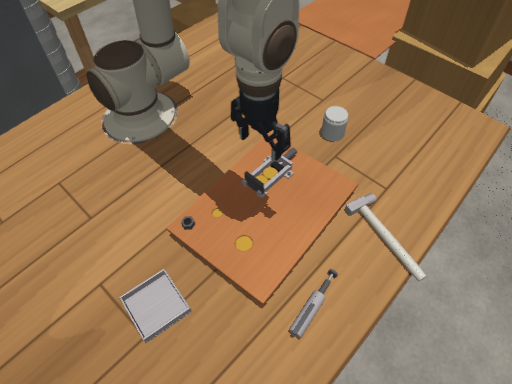

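View pics/wrist0.png

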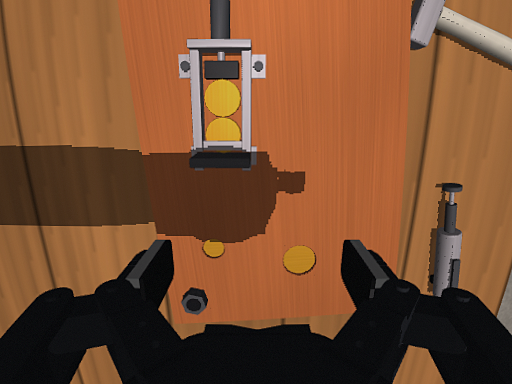

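The scene view shows the feeder at about (270,172), the pocket at (244,243), the recess at (217,213), the nut at (187,222), the tray at (155,305) and the tin at (335,123). The wrist view shows the offcut's dark top at about (222,158), the pocket at (299,260) and the discs at (222,98) and (222,130).

```bash
python3 - <<'E'
from h import *
w=cv2.imread('pics/wrist0.png');s=cv2.imread('pics/scene0.png')
a=cv2.resize(w[30:280,170:330],None,fx=2.4,fy=2.4,interpolation=cv2.INTER_CUBIC)
b=cv2.resize(s[260:350,110:200],None,fx=4.4,fy=4.4,interpolation=cv2.INTER_CUBIC)
o=np.zeros((600,800,3),np.uint8);o[:a.shape[0],:a.shape[1]]=a;o[:b.shape[0],400:400+b.shape[1]]=b
cv2.imwrite('pics/c0.png',o)
hsv=cv2.cvtColor(w,cv2.COLOR_BGR2HSV)
m=cv2.inRange(hsv,(18,120,90),(32,255,255))
n,l,st,c=cv2.connectedComponentsWithStats(m)
for i in range(1,n):
    if st[i,4]>60: print(st[i],c[i].round(1),onplane('wrist0.png',[c[i]],.038).round(4),onplane('wrist0.png',[c[i]],.048).round(4))
E
```

```text
[ 205   79   36   62 1740] [222.4 110.2] [[0.5111 0.0675 0.038 ]] [[0.5123 0.0675 0.048 ]]
[204 240  20  17 257] [213.3 248.1] [[ 0.4937 -0.1039  0.038 ]] [[ 0.4954 -0.0987  0.048 ]]
[284 246  31  27 669] [298.7 258.8] [[ 0.6046 -0.1195  0.038 ]] [[ 0.603  -0.1138  0.048 ]]
```

View pics/c0.png

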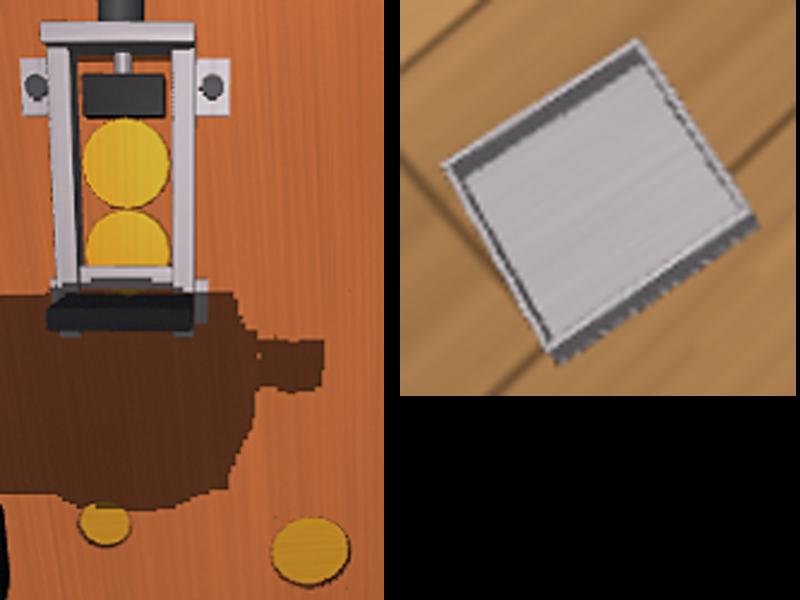

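The crop shows the offcut's top face from about (47,305) to (193,330), the rails nearly along world y, and the tray rim corners at (638,40), (445,165), (550,350) and (752,212).

```bash
python3 - <<'E'
from h import *
f=lambda q:np.array(q)/2.4+[170,30]
P=onplane('wrist0.png',f([(47,305),(193,303),(193,330),(48,331)]),.085);print('offcut',P.round(4),P.mean(0))
P=onplane('wrist0.png',f([(48,48),(68,48),(175,48),(194,48),(58,285),(78,285),(173,285),(193,285)]),.060);print('rails',P.round(4))
P=onplane('wrist0.png',f([(126,162)]),.048);print('spare',P.round(4))
P=onplane('wrist0.png',f([(310,550),(105,525)]),.040);print('pocket/rec',P.round(4))
T=onplane('scene0.png',np.array([(638,40),(445,165),(550,350),(752,212)])/4.4+[110,260],.028);print('tray',T.round(4),T.mean(0).round(4))
# pocket in scene
print('scene pocket,recess',onplane('scene0.png',[(244,243),(217,213)],.038).round(4))
E
```

```text
offcut [[0.482  0.0222 0.085 ]
 [0.5434 0.0229 0.085 ]
 [0.5434 0.0114 0.085 ]
 [0.4817 0.0111 0.085 ]] [0.51262465 0.01690236 0.085     ]
rails [[0.4825 0.1272 0.06  ]
 [0.491  0.127  0.06  ]
 [0.5359 0.1267 0.06  ]
 [0.5438 0.1266 0.06  ]
 [0.4816 0.0271 0.06  ]
 [0.4908 0.0271 0.06  ]
 [0.5339 0.027  0.06  ]
 [0.5429 0.027  0.06  ]]
spare [[0.5128 0.0809 0.048 ]]
pocket/rec [[ 0.6049 -0.1189  0.04  ]
 [ 0.4945 -0.1039  0.04  ]]
tray [[ 0.6691 -0.1479  0.028 ]
 [ 0.6431 -0.2663  0.028 ]
 [ 0.7483 -0.2959  0.028 ]
 [ 0.7758 -0.1778  0.028 ]] [ 0.7091 -0.222   0.028 ]
scene pocket,recess [[ 0.6057 -0.1189  0.038 ]
 [ 0.4942 -0.1035  0.038 ]]
```

```bash
python3 -m handwheel '[{"tx":0.016,"ty":-0.037,"jaw":0.3},{"az":10},{"az":10},{"az":10},{"az":10},{"tz":0.03},{"tz":0.03},{},{},{}]' 60; python3 -c "
from h import *
print(telemetry.get_obs()['q'])"
```

```text
[-4.40561652e-04  5.00473299e+00  1.00452953e+01  9.50993680e+01
 -5.38785728e-04  9.00003605e+01]$[0]: bad value
```

```bash
python3 -m handwheel '[{"tx":0.016,"ty":-0.037,"tz":0,"ax":0,"ay":0,"az":0,"jaw":0.3},{"tx":0,"ty":0,"tz":0,"ax":0,"ay":0,"az":10,"jaw":0.3},{"tx":0,"ty":0,"tz":0,"ax":0,"ay":0,"az":10,"jaw":0.3},{"tx":0,"ty":0,"tz":0,"ax":0,"ay":0,"az":10,"jaw":0.3},{"tx":0,"ty":0,"tz":0,"ax":0,"ay":0,"az":10,"jaw":0.3},{"tx":0,"ty":0,"tz":0.03,"ax":0,"ay":0,"az":0,"jaw":0.3},{"tx":0,"ty":0,"tz":0.03,"ax":0,"ay":0,"az":0,"jaw":0.3},{"tx":0,"ty":0,"tz":0,"ax":0,"ay":0,"az":0,"jaw":0.3},{"tx":0,"ty":0,"tz":0,"ax":0,"ay":0,"az":0,"jaw":0.3},{"tx":0,"ty":0,"tz":0,"ax":0,"ay":0,"az":0,"jaw":0.3}]' 60; python3 -c "
from h import *
print(telemetry.get_obs()['q'])"
```

```text
time: 1.4
ee_pos: [0.5136, 0.016, 0.1727]
tcp_rot: [179.9, -0.1, 50.0]
wrist_force: [-0.1, 0.3, -0.6]
opening: 0.0552
grasp_force: 0.0
[ 1.78602275e+00 -9.00990765e-01 -2.45731096e+00  8.83291352e+01
  4.75926686e-04  1.31786834e+02]
```

```bash
python3 -m handwheel '[{"tx":0,"ty":0,"tz":0,"ax":0,"ay":0,"az":-10,"jaw":0.3},{"tx":0,"ty":0,"tz":0,"ax":0,"ay":0,"az":-10,"jaw":0.3},{"tx":0,"ty":0,"tz":0,"ax":0,"ay":0,"az":-10,"jaw":0.3},{"tx":0,"ty":0,"tz":0,"ax":0,"ay":0,"az":-10,"jaw":0.3},{"tx":0,"ty":0,"tz":0,"ax":0,"ay":0,"az":-10,"jaw":0.3},{"tx":0,"ty":0,"tz":0,"ax":0,"ay":0,"az":-10,"jaw":0.3},{"tx":0,"ty":0,"tz":0,"ax":0,"ay":0,"az":-10,"jaw":0.3},{"tx":0,"ty":0,"tz":0,"ax":0,"ay":0,"az":-10,"jaw":0.3},{"tx":0,"ty":0,"tz":0,"ax":0,"ay":0,"az":-10,"jaw":0.3},{"tx":0,"ty":0,"tz":0,"ax":0,"ay":0,"az":-10,"jaw":0.3}]' 60
python3 -m handwheel '[{"tx":0,"ty":0,"tz":0,"ax":0,"ay":0,"az":-10,"jaw":0.3},{"tx":0,"ty":0,"tz":0,"ax":0,"ay":0,"az":-10,"jaw":0.3},{"tx":0,"ty":0,"tz":0,"ax":0,"ay":0,"az":-10,"jaw":0.3},{"tx":0,"ty":0,"tz":0.03,"ax":0,"ay":0,"az":0,"jaw":0.3},{"tx":0,"ty":0,"tz":0.03,"ax":0,"ay":0,"az":0,"jaw":0.3},{"tx":0,"ty":0,"tz":0,"ax":0,"ay":0,"az":0,"jaw":0.3},{"tx":0,"ty":0,"tz":0,"ax":0,"ay":0,"az":0,"jaw":0.3},{"tx":0,"ty":0,"tz":0,"ax":0,"ay":0,"az":0,"jaw":0.3},{"tx":0,"ty":0,"tz":0,"ax":0,"ay":0,"az":0,"jaw":0.3},{"tx":0,"ty":0,"tz":0,"ax":0,"ay":0,"az":0,"jaw":0.3}]' 60; python3 -c "
from h import *
snap('wrist','w1.png')
print(proj('w1.png',[[x,y,.085] for x in(.4816,.5436) for y in (.0113,.0213)]))"
```

```text
time: 2.65
ee_pos: [0.5134, 0.016, 0.1724]
tcp_rot: [180.0, 0.1, 150.3]
wrist_force: [0.2, 0.0, 0.8]
opening: 0.0557
grasp_force: 0.0
time: 3.9
ee_pos: [0.5132, 0.016, 0.1117]
tcp_rot: [180.0, 0.0, -180.0]
wrist_force: [-0.0, -0.3, 0.3]
opening: 0.0556
grasp_force: 0.0
[[251.45041474 176.15695816]
 [268.10730231 176.16621497]
 [251.96237875 267.19132744]
 [267.01518422 267.1991196 ]]
```

View pics/w1.png

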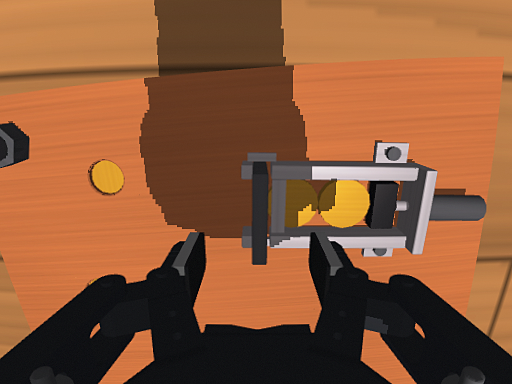

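The wrist view shows the offcut's dark top at columns 253–268, rows about 162–264, between the open fingers. The column matches my prediction, but the rows look about 10 px off, so I'll check other features.

```bash
python3 -c "
from h import *
print(proj('w1.png',[[.4945,-.1039,.04],[.5128,.0809,.048],[.4825,.127,.06],[.5438,.127,.06]]))
o=telemetry.get_obs();print(cal('w1.png')[2].round(3))
im=cv2.imread('pics/w1.png')
print(im[150:275:3,260].tolist())
cv2.imwrite('pics/c1.png',cv2.resize(im[140:290,200:400],None,fx=4,fy=4,interpolation=cv2.INTER_CUBIC))
"
```

```text
[[104.96704842 179.2397138 ]
 [344.36240168 205.1421029 ]
 [417.49308281 169.63096902]
 [404.6660647  248.667485  ]]
[[-0.     0.959  0.283  0.442]
 [ 1.     0.001 -0.001  0.015]
 [-0.001  0.283 -0.959  0.253]
 [ 0.     0.     0.     1.   ]]
[[33, 58, 105], [91, 85, 86], [92, 88, 94], [92, 90, 94], [29, 27, 25], [33, 31, 31], [35, 32, 33], [34, 32, 31], [43, 39, 40], [45, 42, 44], [47, 43, 45], [46, 44, 44], [46, 43, 44], [46, 44, 44], [46, 43, 43], [46, 43, 43], [46, 43, 44], [47, 44, 45], [45, 43, 44], [47, 44, 45], [45, 44, 44], [45, 44, 43], [46, 44, 45], [44, 43, 45], [47, 45, 44], [44, 42, 43], [46, 44, 45], [46, 44, 45], [45, 43, 44], [45, 43, 44], [46, 44, 45], [45, 43, 43], [46, 43, 43], [45, 43, 43], [46, 44, 44], [45, 43, 43], [46, 43, 43], [45, 42, 42], [44, 48, 64], [65, 116, 207], [65, 115, 206], [65, 115, 206]]
```

View pics/c1.png

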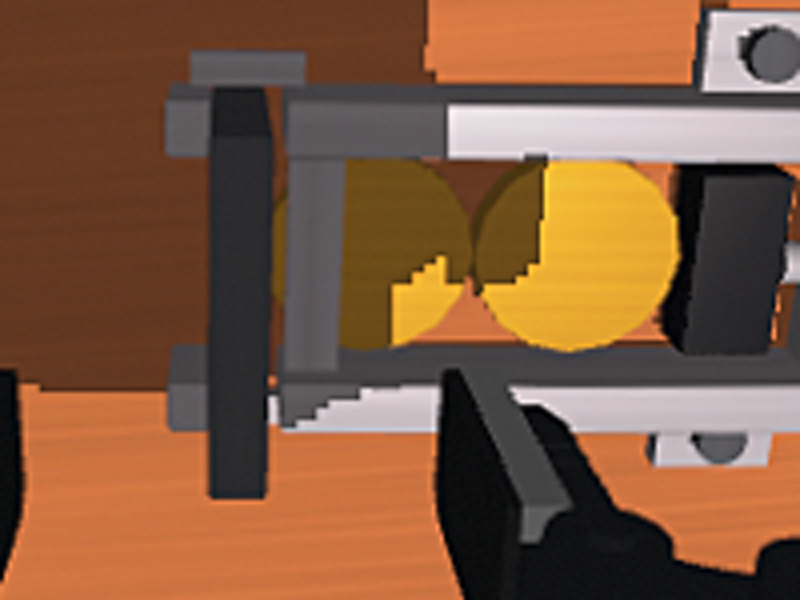

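The offcut's end face spans rows 162–174 and its top face rows 174–264, columns 252–267, which matches the prediction. I'll go down, grip and lift.

```bash
python3 -m handwheel '[{"tx":0,"ty":0,"tz":0.017,"ax":0,"ay":0,"az":0,"jaw":0.3},{"tx":0,"ty":0,"tz":0.017,"ax":0,"ay":0,"az":0,"jaw":0.3},{"tx":0,"ty":0,"tz":0.017,"ax":0,"ay":0,"az":0,"jaw":0.3},{"tx":0,"ty":0,"tz":0,"ax":0,"ay":0,"az":0,"jaw":0.3},{"tx":0,"ty":0,"tz":0,"ax":0,"ay":0,"az":0,"jaw":-1},{"tx":0,"ty":0,"tz":0,"ax":0,"ay":0,"az":0,"jaw":-1},{"tx":0,"ty":0,"tz":0,"ax":0,"ay":0,"az":0,"jaw":-1},{"tx":0,"ty":0,"tz":0,"ax":0,"ay":0,"az":0,"jaw":-1},{"tx":0,"ty":0,"tz":0,"ax":0,"ay":0,"az":0,"jaw":-1},{"tx":0,"ty":0,"tz":0,"ax":0,"ay":0,"az":0,"jaw":-1}]' 70
```

```text
time: 5.2
ee_pos: [0.5135, 0.0172, 0.0613]
tcp_rot: [179.8, 0.1, -180.0]
wrist_force: [-0.8, 7.9, 3.8]
opening: 0.0085
grasp_force: 70.7
```

```bash
python3 -m handwheel '[{"tx":0,"ty":0,"tz":-0.01,"ax":0,"ay":0,"az":0,"jaw":-1},{"tx":0,"ty":0,"tz":-0.01,"ax":0,"ay":0,"az":0,"jaw":-1},{"tx":0,"ty":0,"tz":-0.01,"ax":0,"ay":0,"az":0,"jaw":-1},{"tx":0,"ty":0,"tz":-0.01,"ax":0,"ay":0,"az":0,"jaw":-1},{"tx":0,"ty":0,"tz":-0.01,"ax":0,"ay":0,"az":0,"jaw":-1},{"tx":0,"ty":0,"tz":-0.01,"ax":0,"ay":0,"az":0,"jaw":-1},{"tx":0,"ty":0,"tz":-0.01,"ax":0,"ay":0,"az":0,"jaw":-1},{"tx":0,"ty":0,"tz":-0.01,"ax":0,"ay":0,"az":0,"jaw":-1},{"tx":0,"ty":0,"tz":-0.01,"ax":0,"ay":0,"az":0,"jaw":-1},{"tx":0,"ty":0,"tz":0,"ax":0,"ay":0,"az":0,"jaw":-1}]' 70
python3 -c "
from h import *
snap('wrist','w2.png')"
```

```text
time: 6.45
ee_pos: [0.5134, 0.016, 0.1512]
tcp_rot: [180.0, 0.1, -180.0]
wrist_force: [-0.3, 0.6, -2.0]
opening: 0.0085
grasp_force: 70.0
```

View pics/w2.png

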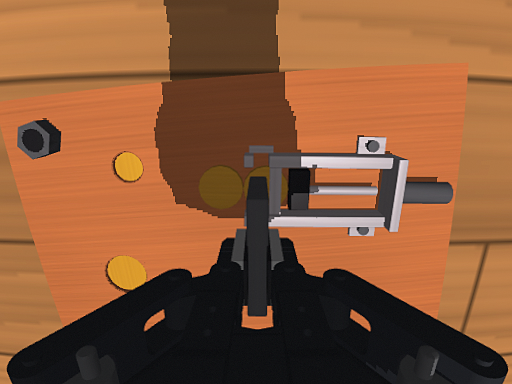

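The offcut is out and held. The disc has come out at about (220,187), with the spare behind it at about (265,185).

```bash
python3 -m handwheel '[{"tx":0,"ty":0,"tz":0,"ax":0,"ay":0,"az":10.4,"jaw":-1},{"tx":0,"ty":0,"tz":0,"ax":0,"ay":0,"az":10.4,"jaw":-1},{"tx":0,"ty":0,"tz":0,"ax":0,"ay":0,"az":10.4,"jaw":-1},{"tx":0,"ty":0,"tz":0,"ax":0,"ay":0,"az":10.4,"jaw":-1},{"tx":0,"ty":0,"tz":0,"ax":0,"ay":0,"az":10.4,"jaw":-1},{"tx":0,"ty":0,"tz":0,"ax":0,"ay":0,"az":10.4,"jaw":-1},{"tx":0,"ty":0,"tz":0,"ax":0,"ay":0,"az":10.4,"jaw":-1},{"tx":0,"ty":0,"tz":0,"ax":0,"ay":0,"az":10.4,"jaw":-1},{"tx":0,"ty":0,"tz":0,"ax":0,"ay":0,"az":10.4,"jaw":-1},{"tx":0,"ty":0,"tz":0,"ax":0,"ay":0,"az":10.4,"jaw":-1}]' 70
python3 -m handwheel '[{"tx":-0.0226,"ty":0.0271,"tz":0,"ax":0,"ay":0,"az":0,"jaw":-1},{"tx":-0.0226,"ty":0.0271,"tz":0,"ax":0,"ay":0,"az":0,"jaw":-1},{"tx":-0.0226,"ty":0.0271,"tz":0,"ax":0,"ay":0,"az":0,"jaw":-1},{"tx":-0.0226,"ty":0.0271,"tz":0,"ax":0,"ay":0,"az":0,"jaw":-1},{"tx":-0.0226,"ty":0.0271,"tz":0,"ax":0,"ay":0,"az":0,"jaw":-1},{"tx":-0.0226,"ty":0.0271,"tz":0,"ax":0,"ay":0,"az":0,"jaw":-1},{"tx":-0.0226,"ty":0.0271,"tz":0,"ax":0,"ay":0,"az":0,"jaw":-1},{"tx":-0.0226,"ty":0.0271,"tz":0,"ax":0,"ay":0,"az":0,"jaw":-1},{"tx":0,"ty":0,"tz":0,"ax":0,"ay":0,"az":0,"jaw":-1},{"tx":0,"ty":0,"tz":0,"ax":0,"ay":0,"az":0,"jaw":-1}]' 70
python3 -c "
from h import *
a=snap('wrist','w3.png')['color'];b=snap('side','s3.png')['color']
d=np.load('pics/scene0.png.npz')
T=np.array([[.6691,-.1479,.028],[.6431,-.2663,.028],[.7483,-.2959,.028],[.7758,-.1778,.028]])
i=cv2.imread('pics/w3.png');cv2.polylines(i,[proj('w3.png',T).astype(int)],True,(0,255,0));
j=cv2.resize(cv2.imread('pics/s3.png'),None,fx=.55,fy=.55)
o=np.zeros((384,800,3),np.uint8);o[:,:512]=i;o[:j.shape[0],512:512+j.shape[1]]=j;cv2.imwrite('pics/c3.png',o)
"
```

```text
time: 7.75
ee_pos: [0.5128, 0.016, 0.1497]
tcp_rot: [-180.0, 0.0, 75.7]
wrist_force: [0.5, 0.6, -1.5]
opening: 0.0084
grasp_force: 69.9
time: 9.0
ee_pos: [0.6792, -0.2116, 0.1494]
tcp_rot: [-179.9, -0.0, 76.0]
wrist_force: [0.4, -0.3, -1.3]
opening: 0.0085
grasp_force: 69.9
```

View pics/c3.png

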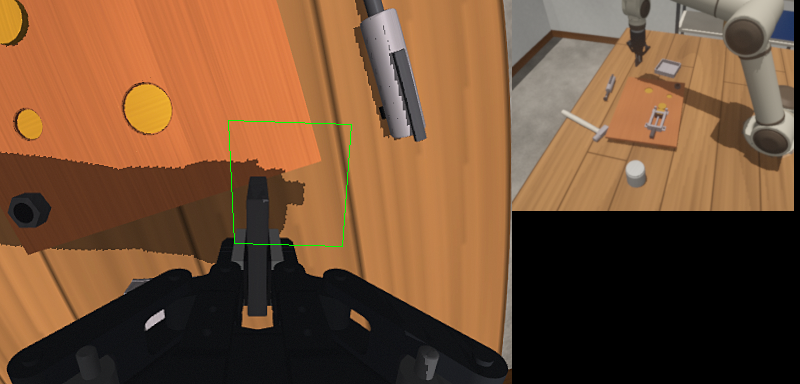

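The tray isn't at the green outline. I forgot the 400 px offset of the composed crop, so I'll recompute.

```bash
python3 -c "
from h import *
T=onplane('scene0.png',np.array([(238,40),(45,165),(150,350),(352,212)])/4.4+[110,260],.028);print(T.round(4),T.mean(0).round(4),np.linalg.norm(np.diff(T,axis=0),axis=1))
for i in range(3): print(np.degrees(np.arctan2(*(T[i+1]-T[i])[1::-1])))
"
```

```text
[[ 0.5096 -0.2952  0.028 ]
 [ 0.4898 -0.4104  0.028 ]
 [ 0.6053 -0.4306  0.028 ]
 [ 0.6262 -0.3158  0.028 ]] [ 0.5577 -0.363   0.028 ] [0.11693062 0.11725088 0.11665539]
-99.7634710940875
-9.898150880255516
79.65785427430924
```

```bash
python3 -m handwheel '[{"tx":-0.0252,"ty":-0.0116,"tz":0,"ax":0,"ay":0,"az":0,"jaw":-1},{"tx":-0.0252,"ty":-0.0116,"tz":0,"ax":0,"ay":0,"az":0,"jaw":-1},{"tx":-0.0252,"ty":-0.0116,"tz":0,"ax":0,"ay":0,"az":0,"jaw":-1},{"tx":-0.0252,"ty":-0.0116,"tz":0,"ax":0,"ay":0,"az":0,"jaw":-1},{"tx":-0.0252,"ty":-0.0116,"tz":0,"ax":0,"ay":0,"az":0,"jaw":-1},{"tx":-0.0252,"ty":-0.0116,"tz":0,"ax":0,"ay":0,"az":0,"jaw":-1},{"tx":-0.0252,"ty":-0.0116,"tz":0,"ax":0,"ay":0,"az":0,"jaw":-1},{"tx":0,"ty":0,"tz":0,"ax":0,"ay":0,"az":-4,"jaw":-1},{"tx":0,"ty":0,"tz":0,"ax":0,"ay":0,"az":0,"jaw":-1},{"tx":0,"ty":0,"tz":0,"ax":0,"ay":0,"az":0,"jaw":-1}]' 70
python3 -c "
from h import *
snap('wrist','w4.png');snap('scene','s4.png')
T=np.array([[.5096,-.2952,.028],[.4898,-.4104,.028],[.6053,-.4306,.028],[.6262,-.3158,.028]])
i=cv2.imread('pics/w4.png');cv2.polylines(i,[proj('w4.png',T).astype(int)],True,(0,255,0));
j=cv2.imread('pics/s4.png')[200:,80:368]
o=np.zeros((384,800,3),np.uint8);o[:,:512]=i;o[:184,512:]=j;cv2.imwrite('pics/c4.png',o)
"
```

```text
time: 10.35
ee_pos: [0.5579, -0.3632, 0.1506]
tcp_rot: [180.0, 0.0, 79.9]
wrist_force: [-0.1, 0.7, -2.0]
opening: 0.0086
grasp_force: 70.1
```

View pics/c4.png

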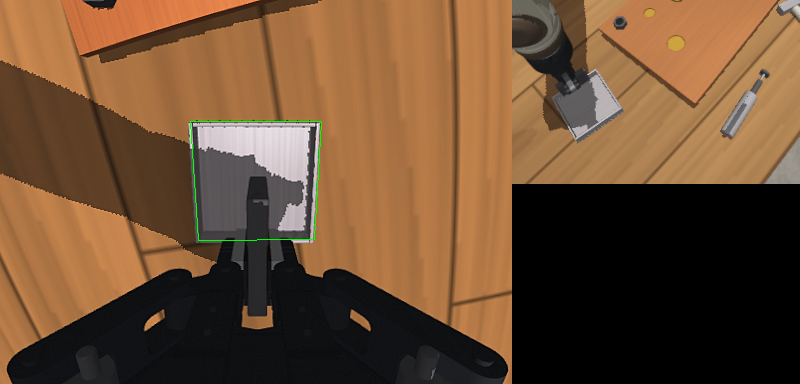

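The outline sits on the tray rim and the offcut is over its middle. Lowering.

```bash
python3 -m handwheel '[{"tx":0,"ty":0,"tz":0.03,"ax":0,"ay":0,"az":0,"jaw":-1},{"tx":0,"ty":0,"tz":0.03,"ax":0,"ay":0,"az":0,"jaw":-1},{"tx":0,"ty":0,"tz":0.02,"ax":0,"ay":0,"az":0,"jaw":-1},{"tx":0,"ty":0,"tz":0.02,"ax":0,"ay":0,"az":0,"jaw":-1},{"tx":0,"ty":0,"tz":0.012,"ax":0,"ay":0,"az":0,"jaw":-1},{"tx":0,"ty":0,"tz":0.006,"ax":0,"ay":0,"az":0,"jaw":-1},{"tx":0,"ty":0,"tz":0.004,"ax":0,"ay":0,"az":0,"jaw":-1},{"tx":0,"ty":0,"tz":0,"ax":0,"ay":0,"az":0,"jaw":-1},{"tx":0,"ty":0,"tz":0,"ax":0,"ay":0,"az":0,"jaw":-1},{"tx":0,"ty":0,"tz":0,"ax":0,"ay":0,"az":0,"jaw":-1}]' 70
```

```text
time: 11.7
ee_pos: [0.5583, -0.3635, 0.0288]
tcp_rot: [180.0, 0.0, 80.0]
wrist_force: [-0.3, 0.3, -1.8]
opening: 0.0086
grasp_force: 70.1
```

```bash
python3 -m handwheel '[{"tx":0,"ty":0,"tz":0.001,"ax":0,"ay":0,"az":0,"jaw":-1},{"tx":0,"ty":0,"tz":0.0015,"ax":0,"ay":0,"az":0,"jaw":-1},{"tx":0,"ty":0,"tz":0,"ax":0,"ay":0,"az":0,"jaw":-0.2},{"tx":0,"ty":0,"tz":0,"ax":0,"ay":0,"az":0,"jaw":-0.2},{"tx":0,"ty":0,"tz":0,"ax":0,"ay":0,"az":0,"jaw":-0.2},{"tx":0,"ty":0,"tz":0,"ax":0,"ay":0,"az":0,"jaw":-0.2},{"tx":0,"ty":0,"tz":-0.03,"ax":0,"ay":0,"az":0,"jaw":-0.2},{"tx":0,"ty":0,"tz":-0.05,"ax":0,"ay":0,"az":0,"jaw":-0.2},{"tx":0,"ty":0,"tz":-0.06,"ax":0,"ay":0,"az":0,"jaw":0.6},{"tx":0,"ty":0,"tz":0,"ax":0,"ay":0,"az":0,"jaw":0.6}]' 70
```

```text
time: 12.95
ee_pos: [0.5599, -0.3645, 0.1721]
tcp_rot: [179.5, 0.2, 80.0]
wrist_force: [0.2, 0.3, 0.3]
opening: 0.0674
grasp_force: 0.0
```

```bash
python3 -m handwheel '[{"tx":0,"ty":0,"tz":0,"ax":0,"ay":0,"az":-10,"jaw":0.6},{"tx":0.0432,"ty":-0.006,"tz":0,"ax":0,"ay":0,"az":0,"jaw":0.6},{"tx":0.0432,"ty":-0.006,"tz":0,"ax":0,"ay":0,"az":0,"jaw":0.6},{"tx":0.0432,"ty":-0.006,"tz":0,"ax":0,"ay":0,"az":0,"jaw":0.6},{"tx":0.0432,"ty":-0.006,"tz":0,"ax":0,"ay":0,"az":0,"jaw":0.6},{"tx":0.0432,"ty":-0.006,"tz":0,"ax":0,"ay":0,"az":0,"jaw":0.6},{"tx":0.0432,"ty":-0.006,"tz":0,"ax":0,"ay":0,"az":0,"jaw":0.6},{"tx":0.0432,"ty":-0.006,"tz":0,"ax":0,"ay":0,"az":0,"jaw":0.6},{"tx":0.0432,"ty":-0.006,"tz":0,"ax":0,"ay":0,"az":0,"jaw":0.6},{"tx":0,"ty":0,"tz":0.03,"ax":0,"ay":0,"az":0,"jaw":0.6}]' 20
python3 -m handwheel '[{"tx":0,"ty":0,"tz":0.03,"ax":0,"ay":0,"az":0,"jaw":0.6},{"tx":0,"ty":0,"tz":0,"ax":0,"ay":0,"az":0,"jaw":0.6},{"tx":0,"ty":0,"tz":0,"ax":0,"ay":0,"az":0,"jaw":0.6},{"tx":0,"ty":0,"tz":0,"ax":0,"ay":0,"az":0,"jaw":0.6},{"tx":0,"ty":0,"tz":0,"ax":0,"ay":0,"az":0,"jaw":0.6},{"tx":0,"ty":0,"tz":0,"ax":0,"ay":0,"az":0,"jaw":0.6},{"tx":0,"ty":0,"tz":0,"ax":0,"ay":0,"az":0,"jaw":0.6},{"tx":0,"ty":0,"tz":0,"ax":0,"ay":0,"az":0,"jaw":0.6},{"tx":0,"ty":0,"tz":0,"ax":0,"ay":0,"az":0,"jaw":0.6},{"tx":0,"ty":0,"tz":0,"ax":0,"ay":0,"az":0,"jaw":0.6}]' 20
python3 -c "
from h import *
snap('wrist','w5.png');snap('scene','s5.png')
i=cv2.imread('pics/w5.png');j=cv2.resize(cv2.imread('pics/s5.png')[230:,80:224],None,fx=2,fy=2)
o=np.zeros((384,800,3),np.uint8);o[:,:512]=i;o[:308,512:]=j;cv2.imwrite('pics/c5.png',o)
m=cv2.inRange(cv2.cvtColor(i,cv2.COLOR_BGR2HSV),(18,120,60),(32,255,255))
n,l,st,c=cv2.connectedComponentsWithStats(m)
for k in range(1,n):
    if st[k,4]>60: print(st[k],c[k].round(1),onplane('w5.png',[c[k]],.038).round(4),onplane('w5.png',[c[k]],.048).round(4))
"
```

```text
time: 14.2
ee_pos: [0.5109, -0.0154, 0.1371]
tcp_rot: [179.8, -0.0, 90.2]
wrist_force: [0.4, -0.9, 0.2]
opening: 0.0686
grasp_force: 0.0
time: 15.45
ee_pos: [0.5101, -0.0178, 0.1057]
tcp_rot: [-180.0, -0.0, 90.0]
wrist_force: [-0.1, 0.5, -0.2]
opening: 0.0684
grasp_force: 0.0
[238 124  42  11 313] [259.  129.9] [[0.512  0.0371 0.038 ]] [[0.5119 0.0378 0.048 ]]
[ 231  150   56   82 3443] [257.7 188.7] [[ 0.511  -0.0067  0.038 ]] [[ 0.511  -0.0038  0.048 ]]
[223 284  30  25 566] [237.3 296. ] [[ 0.4936 -0.1024  0.038 ]] [[ 0.4944 -0.095   0.048 ]]
```

View pics/c5.png

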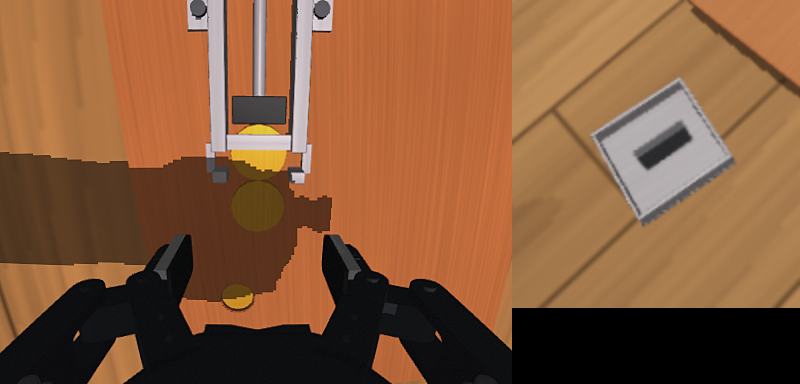

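The wrist view shows the disc at about (257,206), just outside the rail ends, with the spare under the strap at (259,140). The offcut lies inside the tray. I'll go down around the disc, feeling for the sheet.

```bash
python3 -c "
from h import *
print(onplane('w5.png',[(257.5,205.5),(231.3,206),(284,206),(257.5,231.5)],.048).round(4))"
python3 -m handwheel '[{"tx":-0.0005,"ty":0.001,"tz":0.01,"ax":0,"ay":0,"az":0,"jaw":0.15},{"tx":0,"ty":0,"tz":0.01,"ax":0,"ay":0,"az":0,"jaw":0.15},{"tx":0,"ty":0,"tz":0.01,"ax":0,"ay":0,"az":0,"jaw":0.15},{"tx":0,"ty":0,"tz":0.01,"ax":0,"ay":0,"az":0,"jaw":0.15},{"tx":0,"ty":0,"tz":0.01,"ax":0,"ay":0,"az":0,"jaw":0.15},{"tx":0,"ty":0,"tz":0.006,"ax":0,"ay":0,"az":0,"jaw":0.15},{"tx":0,"ty":0,"tz":0.004,"ax":0,"ay":0,"az":0,"jaw":0.15},{"tx":0,"ty":0,"tz":0.002,"ax":0,"ay":0,"az":0,"jaw":0.15},{"tx":0,"ty":0,"tz":0,"ax":0,"ay":0,"az":0,"jaw":0.15},{"tx":0,"ty":0,"tz":0,"ax":0,"ay":0,"az":0,"jaw":0.15}]' 20
```

```text
[[ 0.5109 -0.0166  0.048 ]
 [ 0.4917 -0.017   0.048 ]
 [ 0.5304 -0.017   0.048 ]
 [ 0.5109 -0.0374  0.048 ]]
time: 16.8
ee_pos: [0.5113, -0.0183, 0.0441]
tcp_rot: [180.0, 0.0, 90.0]
wrist_force: [0.0, 0.8, -0.8]
opening: 0.0491
grasp_force: 0.0
```

```bash
python3 -m handwheel '[{"tx":0,"ty":0,"tz":0.001,"ax":0,"ay":0,"az":0,"jaw":0.15},{"tx":0,"ty":0,"tz":0,"ax":0,"ay":0,"az":0,"jaw":0.15},{"tx":0,"ty":0,"tz":0.001,"ax":0,"ay":0,"az":0,"jaw":0.15},{"tx":0,"ty":0,"tz":0,"ax":0,"ay":0,"az":0,"jaw":0.15},{"tx":0,"ty":0,"tz":0.001,"ax":0,"ay":0,"az":0,"jaw":0.15},{"tx":0,"ty":0,"tz":0,"ax":0,"ay":0,"az":0,"jaw":0.15},{"tx":0,"ty":0,"tz":0,"ax":0,"ay":0,"az":0,"jaw":0.15},{"tx":0,"ty":0,"tz":0,"ax":0,"ay":0,"az":0,"jaw":0.15},{"tx":0,"ty":0,"tz":0,"ax":0,"ay":0,"az":0,"jaw":0.15},{"tx":0,"ty":0,"tz":0,"ax":0,"ay":0,"az":0,"jaw":0.15}]' 20
```

```text
time: 18.05
ee_pos: [0.5112, -0.0183, 0.0408]
tcp_rot: [180.0, 0.0, 90.0]
wrist_force: [-0.4, 0.5, 0.3]
opening: 0.0492
grasp_force: 0.0
```

```bash
python3 -m handwheel '[{"tx":0,"ty":0,"tz":0.0012,"ax":0,"ay":0,"az":0,"jaw":0.15},{"tx":0,"ty":0,"tz":0,"ax":0,"ay":0,"az":0,"jaw":0.15},{"tx":0,"ty":0,"tz":0,"ax":0,"ay":0,"az":0,"jaw":0.05},{"tx":0,"ty":0,"tz":0,"ax":0,"ay":0,"az":0,"jaw":-0.03},{"tx":0,"ty":0,"tz":0,"ax":0,"ay":0,"az":0,"jaw":-0.06},{"tx":0,"ty":0,"tz":0,"ax":0,"ay":0,"az":0,"jaw":-0.2},{"tx":0,"ty":0,"tz":0,"ax":0,"ay":0,"az":0,"jaw":-0.2},{"tx":0,"ty":0,"tz":0,"ax":0,"ay":0,"az":0,"jaw":-0.2},{"tx":0,"ty":0,"tz":0,"ax":0,"ay":0,"az":0,"jaw":-0.2},{"tx":0,"ty":0,"tz":0,"ax":0,"ay":0,"az":0,"jaw":-0.2}]' 20
python3 -c "
from h import *
snap('wrist','w6.png');i=cv2.imread('pics/w6.png');cv2.imwrite('pics/c6.png',cv2.resize(i[80:330,150:370],None,fx=2.4,fy=2.4))"
```

```text
time: 19.3
ee_pos: [0.5111, -0.0183, 0.0398]
tcp_rot: [-180.0, 0.0, 90.0]
wrist_force: [-2.6, 0.3, 5.2]
opening: 0.0389
grasp_force: 20.2
```

View pics/c6.png

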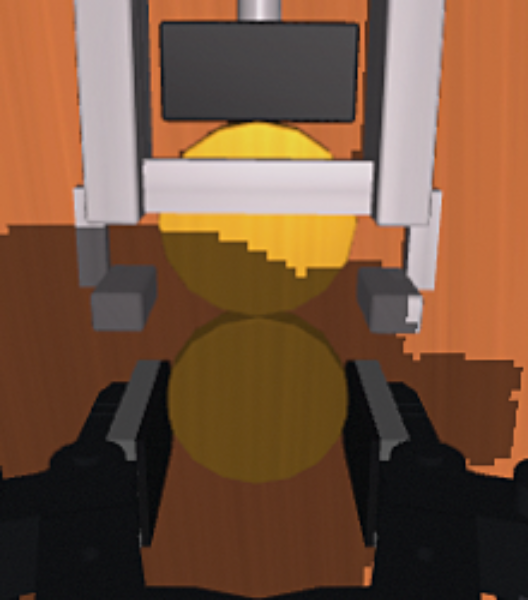

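The disc is gripped square between the pads, the spare is still behind the mouth, and both touch. Sliding now to just short of the pocket.

```bash
python3 -m handwheel '[{"tx":-0.006,"ty":0,"tz":0,"ax":0,"ay":0,"az":0,"jaw":-0.2},{"tx":-0.007,"ty":0.006,"tz":0,"ax":0,"ay":0,"az":0,"jaw":-0.2},{"tx":-0.007,"ty":0.012,"tz":0,"ax":0,"ay":0,"az":0,"jaw":-0.2},{"tx":-0.007,"ty":0.014,"tz":0,"ax":0,"ay":0,"az":0,"jaw":-0.2},{"tx":-0.007,"ty":0.014,"tz":0,"ax":0,"ay":0,"az":0,"jaw":-0.2},{"tx":-0.007,"ty":0.014,"tz":0,"ax":0,"ay":0,"az":0,"jaw":-0.2},{"tx":-0.007,"ty":0.014,"tz":0,"ax":0,"ay":0,"az":0,"jaw":-0.2},{"tx":-0.006,"ty":0.012,"tz":0,"ax":0,"ay":0,"az":0,"jaw":-0.2},{"tx":-0.003,"ty":0.008,"tz":0,"ax":0,"ay":0,"az":0,"jaw":-0.2},{"tx":0,"ty":0,"tz":0,"ax":0,"ay":0,"az":0,"jaw":-0.2}]' 20
python3 -m handwheel '[{"tx":0,"ty":0,"tz":0,"ax":0,"ay":0,"az":0,"jaw":-0.2},{"tx":0,"ty":0,"tz":0,"ax":0,"ay":0,"az":0,"jaw":-0.2},{"tx":0,"ty":0,"tz":0,"ax":0,"ay":0,"az":0,"jaw":-0.2},{"tx":0,"ty":0,"tz":0,"ax":0,"ay":0,"az":0,"jaw":-0.2},{"tx":0,"ty":0,"tz":0,"ax":0,"ay":0,"az":0,"jaw":-0.2},{"tx":0,"ty":0,"tz":0,"ax":0,"ay":0,"az":0,"jaw":-0.2},{"tx":0,"ty":0,"tz":0,"ax":0,"ay":0,"az":0,"jaw":-0.2},{"tx":0,"ty":0,"tz":0,"ax":0,"ay":0,"az":0,"jaw":-0.2},{"tx":0,"ty":0,"tz":0,"ax":0,"ay":0,"az":0,"jaw":-0.2},{"tx":0,"ty":0,"tz":0,"ax":0,"ay":0,"az":0,"jaw":-0.2}]' 20
python3 -c "
from h import *
snap('wrist','w7.png');snap('scene','s7.png');i=cv2.imread('pics/w7.png');a=cv2.resize(i[150:350,160:360],None,fx=2.5,fy=2.5,interpolation=cv2.INTER_CUBIC)
j=cv2.resize(cv2.imread('pics/s7.png')[190:290,200:275],None,fx=4,fy=4,interpolation=cv2.INTER_CUBIC)
o=np.zeros((500,800,3),np.uint8);o[:,:500]=a;o[:400,500:]=j;cv2.imwrite('pics/c7.png',o)
print('grip disc w6',onplane('w6.png',[(257.5,246.7)],.048), proj('w7.png',[[.605,-.119,.04]]))"
```

```text
time: 20.6
ee_pos: [0.6064, -0.0764, 0.0398]
tcp_rot: [179.9, 0.0, 90.0]
wrist_force: [-0.2, 0.2, 6.0]
opening: 0.0387
grasp_force: 20.2
time: 21.85
ee_pos: [0.6054, -0.0755, 0.0398]
tcp_rot: [180.0, 0.0, 90.0]
wrist_force: [1.9, -2.6, 4.6]
opening: 0.0383
grasp_force: 20.2
grip disc w6 [[ 0.51175225 -0.01663858  0.048     ]] [[255.61041111 309.04921347]]
```

View pics/c7.png

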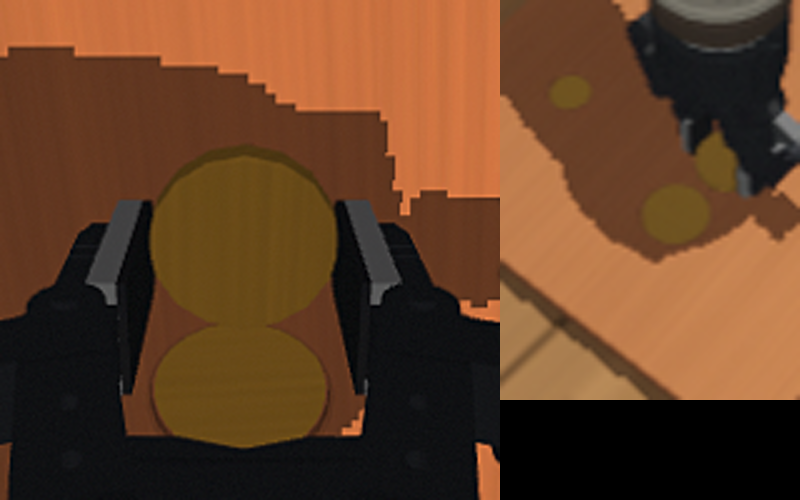

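The crop shows the disc's top face centred at about (244,241) and the pocket directly below it, columns 152–327, rows 325–447. I've used up the picture views, so from here I'll rely on numbers only.

```bash
python3 -c "
from h import *
f=lambda q:np.array(q)/2.5+[160-.3,150-.3]
print('disc',onplane('w7.png',f([(151,241),(337,241),(244,155),(244,326)]),.048).round(4))
print('pocket',onplane('w7.png',f([(152,388),(327,388)]),.037).round(4))
print('pocket top/bot',onplane('w7.png',f([(240,325)]),.040).round(4),onplane('w7.png',f([(240,447)]),.036).round(4))
# expected disc / pocket overlay residual by mask in scene
i=cv2.imread('pics/s7.png');m=cv2.inRange(cv2.cvtColor(i,cv2.COLOR_BGR2HSV),(18,120,40),(32,255,255))
n,l,st,c=cv2.connectedComponentsWithStats(m)
for k in range(1,n):
    if st[k,4]>60: print(st[k],c[k].round(1),onplane('s7.png',[c[k]],.038).round(4))
"
```

```text
disc [[ 0.5868 -0.0735  0.048 ]
 [ 0.6251 -0.0735  0.048 ]
 [ 0.6059 -0.0547  0.048 ]
 [ 0.606  -0.0937  0.048 ]]
pocket [[ 0.5839 -0.1185  0.037 ]
 [ 0.6259 -0.1185  0.037 ]]
pocket top/bot [[ 0.6051 -0.0988  0.04  ]] [[ 0.605 -0.137  0.036]]
[ 394   31  118   49 1004] [466.1  55.8] [[0.6832 1.0166 0.038 ]]
[476  74  29  37 209] [489.7  93.2] [[0.8366 0.8621 0.038 ]]
[249 223  10  15 112] [253.8 230.2] [[ 0.599  -0.0767  0.038 ]]
[236 237  16  14 182] [243.6 243.2] [[ 0.6053 -0.12    0.038 ]]
```

```bash
python3 -m handwheel '[{"tx":-0.006,"ty":-0.0011,"tz":0,"ax":0,"ay":0,"az":0,"jaw":-0.2},{"tx":-0.007,"ty":0,"tz":0,"ax":0,"ay":0,"az":0,"jaw":-0.2},{"tx":-0.007,"ty":0,"tz":0,"ax":0,"ay":0,"az":0,"jaw":-0.2},{"tx":-0.007,"ty":0,"tz":0,"ax":0,"ay":0,"az":0,"jaw":-0.2},{"tx":-0.007,"ty":0,"tz":0,"ax":0,"ay":0,"az":0,"jaw":-0.2},{"tx":-0.006,"ty":0,"tz":0,"ax":0,"ay":0,"az":0,"jaw":-0.2},{"tx":-0.003,"ty":0,"tz":0,"ax":0,"ay":0,"az":0,"jaw":-0.2},{"tx":-0.0013,"ty":0,"tz":0,"ax":0,"ay":0,"az":0,"jaw":-0.2},{"tx":0,"ty":0,"tz":0,"ax":0,"ay":0,"az":0,"jaw":-0.2},{"tx":0,"ty":0,"tz":0,"ax":0,"ay":0,"az":0,"jaw":-0.2}]' 20
python3 -m handwheel '[{"tx":0,"ty":0,"tz":0,"ax":0,"ay":0,"az":0,"jaw":-0.2},{"tx":0,"ty":0,"tz":0,"ax":0,"ay":0,"az":0,"jaw":-0.2},{"tx":0,"ty":0,"tz":0,"ax":0,"ay":0,"az":0,"jaw":-0.2},{"tx":0,"ty":0,"tz":0,"ax":0,"ay":0,"az":0,"jaw":-0.02},{"tx":0,"ty":0,"tz":0,"ax":0,"ay":0,"az":0,"jaw":-0.02},{"tx":0,"ty":0,"tz":0,"ax":0,"ay":0,"az":0,"jaw":0.0},{"tx":0,"ty":0,"tz":0,"ax":0,"ay":0,"az":0,"jaw":0.0},{"tx":0,"ty":0,"tz":0,"ax":0,"ay":0,"az":0,"jaw":0.0},{"tx":0,"ty":0,"tz":0,"ax":0,"ay":0,"az":0,"jaw":0.0},{"tx":0,"ty":0,"tz":0,"ax":0,"ay":0,"az":0,"jaw":0.0}]' 20
python3 -c "
from h import *
snap('wrist','w8.png')
P=[.6049,-.1189]
a=np.linspace(0,6.3,60)
i=cv2.imread('pics/w8.png');m=cv2.inRange(cv2.cvtColor(i,cv2.COLOR_BGR2HSV),(18,120,60),(32,255,255))
n,l,st,c=cv2.connectedComponentsWithStats(m)
for k in range(1,n):
    if st[k,4]>60: print(st[k],c[k].round(1),onplane('w8.png',[c[k]],.044).round(4),onplane('w8.png',[c[k]],.048).round(4))
g=cv2.cvtColor(i,cv2.COLOR_BGR2HSV)
for r in range(195,262,2): print(r,g[r,256].tolist(),end=' ')
"
```

```text
time: 23.2
ee_pos: [0.6037, -0.1196, 0.0391]
tcp_rot: [-179.9, 0.0, 90.0]
wrist_force: [-0.1, -1.0, -1.5]
opening: 0.0389
grasp_force: 20.3
time: 24.45
ee_pos: [0.604, -0.1196, 0.0396]
tcp_rot: [-180.0, 0.0, 90.0]
wrist_force: [0.3, -0.6, -0.0]
opening: 0.0426
grasp_force: 0.0
[  37  190   43   44 1405] [ 58.  211.5] [[ 0.4995 -0.1005  0.044 ]] [[ 0.5025 -0.099   0.048 ]]
[ 220  207   75   70 4091] [257.4 241.3] [[ 0.6046 -0.1167  0.044 ]] [[ 0.6046 -0.1148  0.048 ]]
195 [11, 169, 98] 197 [10, 169, 98] 199 [10, 171, 97] 201 [10, 174, 97] 203 [10, 174, 98] 205 [9, 167, 87] 207 [19, 188, 76] 209 [19, 203, 78] 211 [19, 197, 109] 213 [19, 203, 103] 215 [19, 203, 103] 217 [19, 201, 103] 219 [18, 198, 103] 221 [19, 201, 103] 223 [18, 198, 103] 225 [19, 198, 102] 227 [18, 196, 103] 229 [19, 198, 102] 231 [19, 200, 102] 233 [19, 198, 103] 235 [18, 200, 102] 237 [19, 199, 101] 239 [19, 200, 102] 241 [18, 195, 102] 243 [18, 193, 102] 245 [18, 195, 102] 247 [18, 195, 102] 249 [19, 199, 101] 251 [19, 203, 102] 253 [19, 202, 101] 255 [18, 195, 102] 257 [19, 197, 101] 259 [18, 194, 101] 261 [19, 200, 102]
```

```bash
python3 -m handwheel '[{"tx":0,"ty":0,"tz":0,"ax":0,"ay":0,"az":0,"jaw":0.2},{"tx":0,"ty":0,"tz":0,"ax":0,"ay":0,"az":0,"jaw":0.3},{"tx":0,"ty":0,"tz":-0.01,"ax":0,"ay":0,"az":0,"jaw":0.3},{"tx":0,"ty":0,"tz":-0.02,"ax":0,"ay":0,"az":0,"jaw":0.3},{"tx":0,"ty":0,"tz":-0.03,"ax":0,"ay":0,"az":0,"jaw":0.3},{"tx":0,"ty":0,"tz":0,"ax":0,"ay":0,"az":0,"jaw":0.3},{"tx":0,"ty":0,"tz":0,"ax":0,"ay":0,"az":0,"jaw":0.3},{"tx":0,"ty":0,"tz":0,"ax":0,"ay":0,"az":0,"jaw":0.3},{"tx":0,"ty":0,"tz":0,"ax":0,"ay":0,"az":0,"jaw":0.3},{"tx":0,"ty":0,"tz":0,"ax":0,"ay":0,"az":0,"jaw":0.3}]' 20
cat > chk.py <<'E'
from h import *
import sys
f=sys.argv[1]
if len(sys.argv)>2: snap('wrist',f);
i=cv2.imread('pics/'+f);g=cv2.cvtColor(i,cv2.COLOR_BGR2HSV);m=cv2.inRange(g,(15,120,60),(32,255,255))
n,l,st,c=cv2.connectedComponentsWithStats(m)
for k in range(1,n):
    if st[k,4]>300:
        ct=max(cv2.findContours((l==k).astype(np.uint8),0,1)[0],key=len);e=cv2.fitEllipse(ct)
        print(st[k],np.round(e[0]+e[1],1),onplane(f,[e[0]],.044).round(4))
a=np.linspace(0,2*np.pi,72,endpoint=False)
for z in(.044,.048):  # fitted top-face diameter at assumed height
  for k in range(1,n):
    if st[k,4]>1500:
        p=onplane(f,np.array(st[k][:2])+[[0,st[k][3]/2],[st[k][2],st[k][3]/2]],z);print(z,'width',np.linalg.norm(p[1]-p[0]).round(4))
E
python3 chk.py w8.png; echo; python3 chk.py w7.png; echo;python3 chk.py w6.png;echo; python3 chk.py w9.png 1; python3 - <<'E'
from h import *
g=cv2.imread('pics/w9.png')
K=proj('w9.png',[[.605,-.119,.044],[.605,-.099,.044],[.605,-.139,.044],[.585,-.119,.044],[.625,-.119,.044]]);print(K.round(1))
u,v=K[0].astype(int)
print('col',[(r,int(g[r,u,1]),int(g[r,u,2])) for r in range(v-36,v+36,1)])
print('row',[(c,int(g[v,c,1]),int(g[v,c,2])) for c in range(u-36,u+36,1) if abs(c-u)>22])
E
```

```text
time: 25.75
ee_pos: [0.6039, -0.1196, 0.0992]
tcp_rot: [-180.0, -0.0, 90.0]
wrist_force: [1.0, 1.0, -0.1]
opening: 0.0556
grasp_force: 0.0
[  37  189   43   45 1458] [ 57.9 211.5  36.9  48.3] [[ 0.4995 -0.1005  0.044 ]]
[ 220  206   76   71 4204] [257.4 241.1  69.9  74.6] [[ 0.6046 -0.1167  0.044 ]]
0.044 width 0.04
0.048 width 0.0388

[ 19   2  53  15 420] [43.5  9.1 11.1 56.1] [[0.5099 0.0399 0.044 ]]
[   9   39   88   56 3689] [52.6 63.8 56.4 89.3] [[0.5113 0.0161 0.044 ]]
[ 220  208   75  121 7078] [256.4 266.8  73.1 131.5] [[ 0.6055 -0.088   0.044 ]]
[  51  262   41   37 1120] [ 70.8 280.1  30.9  44. ] [[ 0.4994 -0.0982  0.044 ]]
0.044 width 0.0444
0.044 width 0.0408
0.048 width 0.0431
0.048 width 0.0396

[226 130  63  17 697] [257.  139.   15.   67.5] [[0.5115 0.0376 0.044 ]]
[ 216  169   83  113 7064] [256.7 219.1  81.1 129. ] [[ 0.5114 -0.003   0.044 ]]
[370 358  34  26 374] [384.3 370.8  12.7  39.6] [[ 0.5937 -0.1088  0.044 ]]
0.044 width 0.0429
0.048 width 0.0417

[  78    0   59   27 1194] [108.7  11.   27.1  61.8] [[0.5109 0.0114 0.044 ]]
[ 93 167  34  34 897] [109.5 184.
[... 1090 characters left out ...]
 102), (225, 72, 103), (226, 72, 102), (227, 72, 102), (228, 71, 102), (229, 72, 101), (230, 72, 102), (231, 75, 105), (232, 57, 85), (233, 44, 78), (234, 49, 88), (235, 51, 92), (236, 51, 92), (237, 52, 93), (238, 52, 93), (239, 54, 94), (240, 52, 93), (241, 51, 92), (242, 52, 93)]
row [(222, 54, 96), (223, 55, 97), (224, 55, 97), (225, 54, 97), (226, 54, 98), (227, 56, 100), (228, 53, 94), (229, 45, 80), (230, 61, 92), (231, 75, 105), (232, 73, 104), (233, 72, 102), (234, 72, 102), (235, 70, 100), (281, 70, 99), (282, 70, 98), (283, 69, 97), (284, 70, 97), (285, 64, 101), (286, 48, 84), (287, 42, 77), (288, 51, 91), (289, 53, 96), (290, 53, 94), (291, 53, 93), (292, 53, 94), (293, 53, 94)]
```

```bash
python3 - <<'E'
from h import *
print('spare front edge',onplane('w7.png',[(53,95)],.044).round(4), 'now',onplane('w9.png',[(108,27)],.044).round(4))
print(workorder.job_done())
E
```

```text
spare front edge [[0.5093 0.0022 0.044 ]] now [[0.5096 0.0019 0.044 ]]
the job is handed in; nothing more can be done
None
```

I handed the job in at about 26 s: the offcut is in the scrap tray, the disc reads as seated flat in the larger pocket, and the spare is still at the feeder mouth. I confirmed the seating by measurement rather than by eye, because I viewed 11 pictures against the limit of 10.

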